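# Slide the drip tray home under the drying stand

### The arm

A 6-joint arm with a two-finger parallel gripper is mounted at the origin on a cart in front of the work surface, level with it; the furniture and walls round the work are solid. World frame = base frame: x ahead of the robot, y to its left, z up, the work surface at z = 0. Lengths are in m, angles in rad, forces in N, time in s.
With the tool pointing down it reaches from about 0.35 to 0.975 m from the base axis. Payload 7.1 kg.
Tool frame: the origin (TCP) lies at the centre of the arm's flange, where the gripper is bolted on; the fingertips stand 182 mm ahead of it and the grasp point (between the pads) lies env.pinch_z ahead of it (env.pinch_z is the distance from the TCP to the grasp point, in m); z points along the fingers, y is the line along which they close (so a half turn about z gives the same grasp; the last joint's range is limited). The gripper opens to 88 mm and grips with 3 to 60 N. Pads are 20 mm wide; open, the fingers measure 115 mm over their backs; the gripper's body (75 mm by 178 mm) begins 61 mm behind the grasp point.
Start: joints at [-1.292, 0.423, 1.63, -0, 1.089, -0.019], TCP at [0.183, -0.597, 0.405] pointing down, gripper open.
Joint ranges: [-3, 3], [-0.9, 2.11], [0.09, 2.58], [-1.31, 4.45], [0.11, 2.69], [-2.54, 2.54]. Speed limits (rad/s): [2.39, 2.39, 3.01, 3.14, 3.14, 3.14].

### API

Orientations are given as a unit quaternion [x, y, z, w].
In Python, from rig import env gives the robot as it stands.
- The arm moves only by the shell command python3 -m creep 'ROWS' [OPENING]. ROWS is JSON, a list of rows, each a list of 6 numbers: the shift along the tool's x, y, z in m, then the turn, a rotation vector about the tool's x, y, z in degrees. A call has 1 to 20 rows; each row shifts and turns the commanded pose from where the row before left it, along the tool's axes as they then stand; what a row does not reach is not made up. A row lasts 1/10 s, in which the tool goes at most 50 mm and 8.59 degrees, less where a joint would pass 70% of its speed; a pose out of reach is approached as far as the arm can. A call is refused whole if a number of a shift passes 0.05 or a number of a turn 8.59, either way. A call with a gripper value outside its range is refused whole. OPENING is the gripper's target within -1 to 1 (fully open at 1, half-way at 0, shut at -1), set as the call begins (- or left out, the last holds). The fingers move at their own pace and stop on an object; the grip force is fixed at half the most. Time passes only in rows, so rows that do not move let the fingers close. It gives the time, the measured TCP pose, the force, the opening and the grip force at its end, in the units of the state.
- env.observe(): the state, without advancing time (a new reading comes with each control period).
- env.read_camera(name): name is "side" or "top"; returns a dict with "frame" (480x640x3 uint8, red, green, blue), "range_z" (480x640 float32, m along the optical axis (not along the pixel's ray), 0 where there is no reading), "vertical_fov" (degrees; the focal length in pixels is half the picture's height over the tangent of half this angle, whatever the lens; pixels are square), "cx", "cy" (the principal point, pixels), "xyz" and "attitude" of the camera in the world. Camera axes: x right, y down, z forward; pixel columns grow to the right and rows downward; lengths in m; the calibration is good to about 2 mm. A picture is of the moment at which its call begins.
- env.sign_off(): hands the job in; it is judged then, once.
The state is a dict: "time_s": time; "qpos": joint angles; "joint_velocities": joint speeds; "tau": joint torques, N m; "eef_pos": TCP position; "tool_rot": TCP orientation; "wrist_force": force on the tool from outside, world axes, zero at the start; "ft_torque": the same for the moment, N m; "opening": finger opening in m; "finger_force": force on a finger pad.
Only numpy, scipy, OpenCV 4.12 (cv2) and the standard library are available. Lean on these libraries where they do the work, as an engineer would, in place of code of your own. Each camera call takes 0.05 s, during which the arm holds its last target. There are 200 camera calls.

### The job

The grey drip tray of the little slatted wooden drying stand has been left out on the worktop. Take it by its upright handle and slide it under the stand through the open end, until the pan is fully home against the back board, and let go. Leave the stand's load and the other things where they are.

Things in the scene. Friction and masses are not known exactly. Their poses are not given: they have to be found in the camera images.
- stand: Low slatted light-wood stand, fixed to the worktop, 140 (x) x 164 (y) x 55 mm high. Origin: centre of its underside, at worktop height. The slats (undersides 46 mm, tops 55 mm above the worktop) roof a channel 126 mm wide between two side boards (inner faces at y = +-63 mm) that runs along its x axis. The channel is open at the -x end (x = -70 mm) and closed at the other by a back board whose inner face is at x = +58 mm. The tray slides in along +x.
- stand_mouth (a point): Middle of the stand's open end, at worktop height: x = -70 mm in the stand's frame; axes as the stand's.
- tray_mid (a point): The loose grey plastic drip tray, 0.2 to 0.4 kg: centre of its pan, half-way up, 12 mm above the tray's underside. The pan is 120 (x) x 110 (y) x 24 mm high. +x points away from the handle, towards the edge that goes in first. When the tray is fully home this point is at x = -2 mm, y = 0 in the stand's frame and the tray's x axis lies along the stand's.
- tray_grip (a point): Where to grip the tray's handle: an upright fin, 14 mm thick (y), 34 mm long (x), from the base to 82 mm above the tray's underside, joined to the pan by a flat tongue. This point is in the fin's middle, 55 mm above the underside, 112 mm from the pan's centre in -x; axes as the tray's. The handle stays outside the stand, 44 mm in front of the slats, when the tray is home.
- soap_dish: White soap dish with yellow soap, 88 x 123 x 33 mm, loose on top of the stand; origin at the centre of its underside. To be left alone.
- nail_brush: Small purple brush, 30 x 85 x 23 mm, loose on top of the stand; origin at the centre of its underside. To be left alone.
- cup: Pale blue measuring cup with a side handle, 71 x 90 x 62 mm, loose on the worktop; origin at the centre of its underside. To be left alone.
- balm: Round pot with a grey lid, 69 mm across, 41 mm high, loose on the worktop; origin at the centre of its underside. To be left alone.

How it is judged:
At the end, for the whole second after the job is handed in: The tray lies flat on the worktop in the stand's channel, its pan fully under the slats and within 10 mm of the back board, handle outside, released. No other listed thing has been moved by more than 30 mm (x of tray_mid in the frame of stand between -0.012 and 0.01 m and y of tray_mid in the frame of stand between -0.014 and 0.014 m and z of tray_mid in the frame of stand below 0.02 m and angle between the x axis of tray_mid and the x axis of stand, either way round below 0.2 rad and angle between tray_mid's own z axis and vertical below 0.08 rad); the robot touches nothing.
It fails at once if the soap dish on the stand is moved by more than 30 mm (distance of soap_dish from where it was at the start of the episode above 0.03 m).
It fails at once if the small brush on the stand is moved by more than 30 mm (distance of nail_brush from where it was at the start of the episode above 0.03 m).
It fails at once if the measuring cup is moved by more than 30 mm (distance of cup from where it was at the start of the episode above 0.03 m).
It fails at once if the round pot is moved by more than 30 mm (distance of balm from where it was at the start of the episode above 0.03 m).
It also fails if it takes over 45 s, if anything falls off the work surface, if the arm or the gripper's body presses on something with over 40 N, if the wrist force passes 120 N, or if a joint passes its speed limit or range.

## Working session

There is one attempt and no reset: what is moved stays moved. The work goes in short steps, Python scripts to look and compute and a shell command to move; the robot and the scene stay as the last step left them, time stands still between calls to the robot, and variables do not carry over. Pictures are saved under pics/ and viewed, at most 10 in all, crops included, and the job is handed in when it is done.

```bash
mkdir -p pics; cat > h.py <<'E'
from rig import env
import numpy as np, cv2
from scipy.spatial.transform import Rotation as R
def look(n,tag):
    c=env.read_camera(n); cv2.imwrite(f'pics/{tag}.png',c['frame'][:,:,::-1]); np.savez(f'{tag}.npz',**c); return c
def cloud(c):
    f=240/np.tan(np.radians(c['vertical_fov'])/2); v,u=np.mgrid[:480,:640]; z=c['range_z']
    p=np.stack([(u-c['cx'])/f*z,(v-c['cy'])/f*z,z],-1)
    a=np.array(c['attitude']); M=a if a.shape==(3,3) else R.from_quat(a).as_matrix()
    return p@M.T+np.array(c['xyz'])
E
python3 - <<'E'
from h import *
for n in('top','side'):
    c=look(n,n+'0'); print(n,c['vertical_fov'],c['cx'],c['cy'],c['xyz'],c['attitude'])
o=env.observe(); print(o['eef_pos'],o['tool_rot'],o['opening'],env.pinch_z,o['time_s'])
E
```

```text
top 54.57094453761506 324.45492485525534 237.98679480635343 [ 0.46714542 -0.06824446  1.0592416 ] [ 0.70959287 -0.70273145  0.03154903 -0.04063401]
side 51.87264163287926 316.4552968594424 237.22076949711015 [0.17015405 0.68456957 0.59911502] [-0.20896752  0.85470093 -0.46099797  0.1153246 ]
[ 0.18333594 -0.59724599  0.40396984] [ 9.88935486e-01  1.48344619e-01 -9.22482244e-05 -6.85848579e-04] 0.08769482306572504 0.1633 0.1
```

View pics/top0.png

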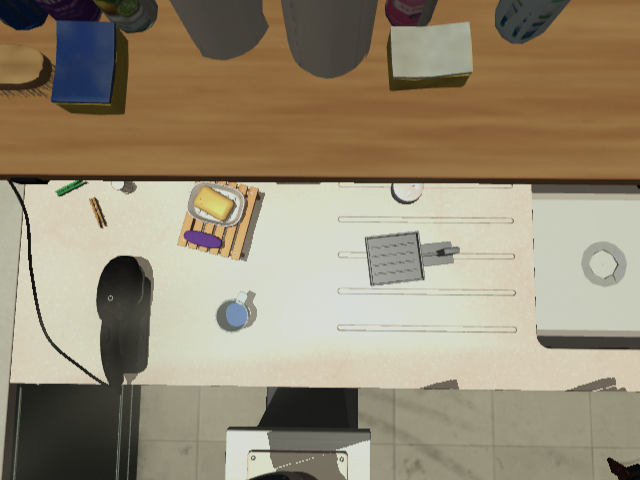

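View pics/side0.png

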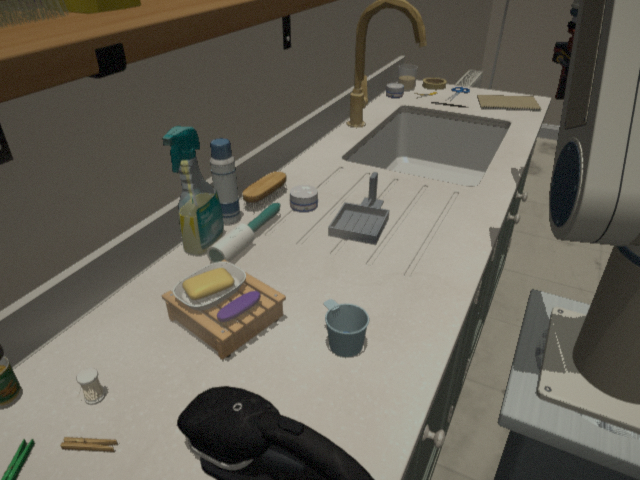

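The top view shows the tray pan around (395,258) with its fin at (450,251). The stand is around (220,220), partly under the shelf, with the cup at (235,315) and the pot at (407,190). In the side view the stand is around (222,310) and the fin at (373,187).

```bash
python3 - <<'E'
from h import *
for n in('top','side'):
    c=dict(np.load(n+'0.npz')); P=cloud(c); hsv=cv2.cvtColor(c['frame'],cv2.COLOR_RGB2HSV)
    z=P[...,2]; ok=c['range_z']>0
    def rect(name,m,k=1):
        m=m.astype(np.uint8); nn,l,s,_=cv2.connectedComponentsWithStats(m)
        for i in 1+np.argsort(-s[1:,4])[:k]:
            q=P[l==i]; r=cv2.minAreaRect((q[:,:2]*1000).astype(np.float32)); print(n,name,len(q),'c',np.round(r[0],1),'size',np.round(r[1],1),'ang',round(r[2],1),'z',np.round(np.percentile(q[:,2],[2,50,98]),3),'x',q[:,0].min().round(3),q[:,0].max().round(3),'y',q[:,1].min().round(3),q[:,1].max().round(3))
    box=ok&(P[...,0]>.2)&(P[...,0]<.9)&(P[...,1]>-.5)&(P[...,1]<.4)
    t=box&(P[...,1]<.0)&(P[...,1]>-.42)
    rect('traypan+',t&(z>.012)&(z<.2),3); rect('rim',t&(z>.019)&(z<.03),1); rect('fin',t&(z>.06)&(z<.1),1)
    s=box&(P[...,1]>.05)
    rect('standtop',s&(z>.048)&(z<.06),4)
    rect('stand+load',s&(z>.03)&(z<.12),3)
    if n=='top':
        sh=ok&(z>.15); rect('high',sh,3)
    cv2.imwrite(f'pics/m_{n}.png',cv2.resize(c['frame'][150:350,150:480] if n=='top' else c['frame'][240:380,130:390],None,fx=2.4,fy=2.4,interpolation=2)[...,::-1])
E
```

```text
top traypan+ 646 c [ 535.8 -245.5] size [110.  189.1] ang 7.1 z [0.013 0.024 0.083] x 0.472 0.591 y -0.339 -0.145
top traypan+ 539 c [ 677.2 -237.4] size [68.4 41.5] ang 86.9 z [0.016 0.04  0.044] x 0.656 0.7 y -0.272 -0.204
top rim 428 c [ 533.8 -230. ] size [110.  157.5] ang 7.1 z [0.019 0.023 0.027] x 0.472 0.591 y -0.309 -0.147
top fin 119 c [ 545.2 -322.4] size [13.9 34. ] ang 7.0 z [0.063 0.08  0.084] x 0.537 0.553 y -0.339 -0.305
top standtop 747 c [604.8 128.7] size [ 43.4 164.6] ang 79.7 z [0.049 0.054 0.058] x 0.523 0.689 y 0.093 0.149
top standtop 299 c [569.2 154.5] size [20.2 81.3] ang 76.0 z [0.049 0.054 0.058] x 0.529 0.606 y 0.135 0.172
top standtop 256 c [647.9 160.1] size [88.1 56.7] ang 16.5 z [0.055 0.058 0.06 ] x 0.603 0.682 y 0.13 0.2
top standtop 244 c [588.9 249.3] size [20.4 74.7] ang 76.4 z [0.049 0.054 0.058] x 0.552 0.627 y 0.233 0.267
top stand+load 4403 c [617.4 179.9] size [141.4 163.8] ang 76.2 z [0.048 0.059 0.087] x 0.523 0.695 y 0.093 0.267
top stand+load 3566 c [380.  371.5] size [ 57.2 299.5] ang 89.9 z [0.035 0.087 0.112] x 0.23 0.53 y 0.343 0.4

[... 1073 characters left out ...]
 0.058] x 0.52 0.712 y 0.11 0.269
side standtop 980 c [849.9 225.2] size [349.5   7.7] ang 90.0 z [0.048 0.054 0.06 ] x 0.846 0.854 y 0.05 0.4
side standtop 365 c [411.  127.4] size [72.7 53.5] ang 22.7 z [0.048 0.057 0.06 ] x 0.367 0.452 y 0.107 0.164
side standtop 327 c [635.1 186.6] size [102.3  50.3] ang 57.2 z [0.056 0.058 0.06 ] x 0.606 0.68 y 0.134 0.23
side stand+load 8898 c [859.5 225. ] size [ 28.3 349.9] ang 0.1 z [0.032 0.084 0.118] x 0.845 0.874 y 0.05 0.4
side stand+load 5973 c [615.4 182.7] size [141.6 165.6] ang 76.4 z [0.032 0.057 0.086] x 0.52 0.712 y 0.097 0.269
side stand+load 4636 c [395.4 375.4] size [ 49.2 266.5] ang 90.0 z [0.067 0.097 0.114] x 0.262 0.529 y 0.351 0.4
```

View pics/m_top.png

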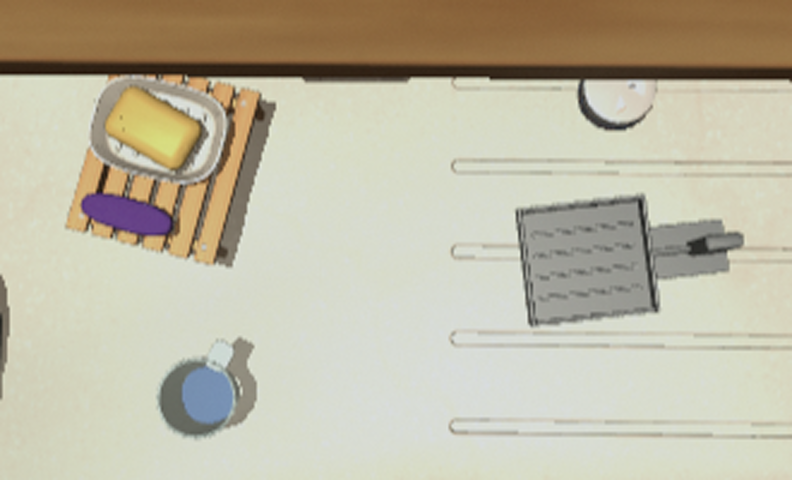

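View pics/m_side.png

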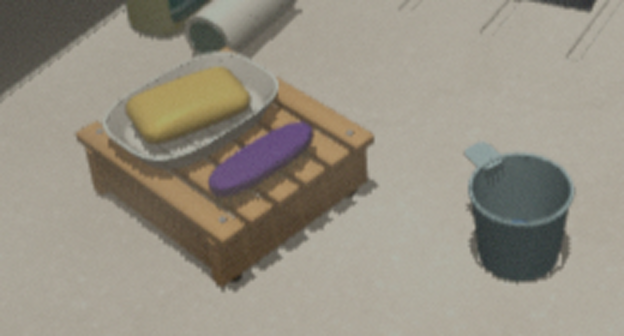

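Wood faces the camera at +y, so the stand's mouth is on the -y side.

- **Stand:** centre about (0.616, 0.1815), yaw 76.3°.
- **Tray:** yaw 97.1°, with the fin at (0.545, -0.322).

I'll turn -80° about tool z while descending, then move over the fin.

```bash
python3 -m creep '[[0,0,0.008,0,0,-8],[0,0,0.008,0,0,-8],[0,0,0.008,0,0,-8],[0,0,0.008,0,0,-8],[0,0,0.008,0,0,-8],[0,0,0.008,0,0,-8],[0,0,0.008,0,0,-8],[0,0,0.008,0,0,-8],[0,0,0.008,0,0,-8],[0,0,0.008,0,0,-8],[0,0,0,0,0,0]]' 1
python3 -m creep '[[0.016,0.028,0,0,0,0],[0.016,0.028,0,0,0,0],[0.016,0.028,0,0,0,0],[0.016,0.028,0,0,0,0],[0.016,0.028,0,0,0,0],[0.016,0.028,0,0,0,0],[0.016,0.028,0,0,0,0],[0.016,0.028,0,0,0,0],[0.016,0.028,0,0,0,0],[0.016,0.028,0,0,0,0],[0.016,0.028,0,0,0,0],[0.016,0.028,0,0,0,0],[0.016,0.028,0,0,0,0],[0.016,0.028,0,0,0,0],[0,0,0,0,0,0],[0,0,0,0,0,0]]'
cat >> h.py <<'E'
def go(xy,z=None,yaw=None):
    o=env.observe(); M=R.from_quat(o['tool_rot']).as_matrix(); y=np.degrees(np.arctan2(M[1,0],M[0,0]))
    p=o['eef_pos']; d=np.array([*xy,p[2] if z is None else z])-p
    print('t',o['time_s'],'pos',p.round(4),'yaw',y.round(2),'tilt',np.degrees(np.arccos(-M[2,2])).round(2),'tool delta',(M.T@d).round(4),'F',np.round(o['wrist_force'],1),'op',o['opening'],'turn z',None if yaw is None else -(yaw-y))
E
python3 -c "
from h import *
go((.5452,-.3224),.055+.1633,97.1)"
```

```text
time_s: 1.2
eef_pos: [0.1832, -0.5969, 0.3232]
tool_rot: [0.662, 0.75, 0.001, -0.001]
wrist_force: [0.3, -0.1, -1.0]
opening: 0.0878
finger_force: 0.0
time_s: 2.8
eef_pos: [0.5451, -0.3265, 0.3247]
tool_rot: [0.663, 0.749, -0.0, -0.0]
wrist_force: [-0.7, -0.0, 0.3]
opening: 0.0878
finger_force: 0.0
t 2.8 pos [ 0.5451 -0.3265  0.3247] yaw 97.01 tilt 0.02 tool delta [0.0041 0.0006 0.1064] F [-0.7 -0.   0.3] op 0.08777106023048234 turn z -0.09460306381134842
```

```bash
python3 -m creep '[[0.004,0.0006,0.02,0,0,0],[0,0,0.02,0,0,0],[0,0,0.02,0,0,0],[0,0,0.02,0,0,0],[0,0,0.016,0,0,0],[0,0,0.01,0,0,0],[0,0,0,0,0,0]]'
python3 -m creep '[[0,0,0,0,0,0],[0,0,0,0,0,0],[0,0,0,0,0,0],[0,0,0,0,0,0],[0,0,0,0,0,0],[0,0,0,0,0,0],[0,0,0,0,0,0],[0,0,0,0,0,0],[0,0,0,0,0,0],[0,0,0,0,0,0]]' -1
python3 -c "
from h import *
go((.5533,-.0782),.2203,76.3)"
```

```text
time_s: 3.5
eef_pos: [0.5442, -0.3231, 0.2174]
tool_rot: [0.663, 0.749, -0.0, -0.001]
wrist_force: [-0.7, 0.5, 0.9]
opening: 0.0878
finger_force: 0.0
time_s: 4.5
eef_pos: [0.545, -0.3229, 0.2186]
tool_rot: [0.662, 0.749, -0.0, -0.0]
wrist_force: [0.1, 0.5, -0.1]
opening: 0.0139
finger_force: 30.0
t 4.5 pos [ 0.545  -0.3229  0.2186] yaw 97.07 tilt 0.01 tool delta [ 0.2418  0.0384 -0.0017] F [ 0.1  0.5 -0.1] op 0.01391164091835343 turn z 20.76832054188793
```

```bash
python3 -m creep '[[0,0,-0.003,0,0,0],[0.01,0.002,0,0,0,0],[0.02,0.003,0,0,0,0],[0.02,0.003,0,0,0,0],[0.02,0.003,0,0,0,0],[0.02,0.003,0,0,0,0],[0.02,0.003,0,0,0,0],[0.02,0.003,0,0,0,0],[0.02,0.003,0,0,0,0],[0.01,0.002,0,0,0,0],[0,0,0,0,0,2.8],[0,0,0,0,0,4],[0,0,0,0,0,4],[0,0,0,0,0,4],[0,0,0,0,0,4],[0,0,0,0,0,2],[0,0,0,0,0,0],[0,0,0,0,0,0]]'
python3 - <<'E'
from h import *
go((.5533,-.0782),None,76.3)
c=look('top','top1'); P=cloud(c); z=P[...,2]
m=(c['range_z']>0)&(z>.015)&(z<.034)&(P[...,0]>.45)&(P[...,0]<.65)&(P[...,1]>-.2)&(P[...,1]<.08)
n,l,s,_=cv2.connectedComponentsWithStats(m.astype(np.uint8)); i=1+np.argmax(s[1:,4]); q=P[l==i]
print(cv2.minAreaRect((q[:,:2]*1000).astype(np.float32)),np.percentile(q[:,2],[5,50,95]))
E
```

```text
time_s: 6.3
eef_pos: [0.55, -0.1606, 0.2216]
tool_rot: [0.786, 0.618, -0.0, -0.0]
wrist_force: [0.3, -0.5, -2.3]
opening: 0.0138
finger_force: 30.0
t 6.3 pos [ 0.55   -0.1606  0.2216] yaw 76.35 tilt 0.02 tool delta [ 0.0808 -0.0162  0.    ] F [ 0.3 -0.5 -2.3] op 0.013774570788696143 turn z 0.050455255897972506
((577.7965698242188, -48.12916564941406), (113.58908081054688, 110.17617797851562), 75.98180389404297) [0.01784879 0.02517036 0.02860872]
```

View pics/top1.png

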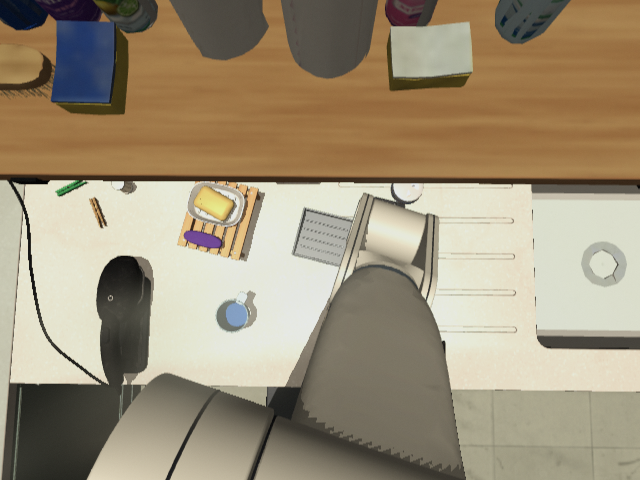

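The tray followed the turn: the pan is at (322,236), aligned with the stand and about 17 mm to one side of its axis. Before going in I'll check clearance under the shelf.

```bash
python3 -m creep '[[0,-0.0055,0,0,0,0],[0,-0.0055,0,0,0,0],[0,-0.0055,0,0,0,0],[0.01,0,0,0,0,0],[0.015,0,0,0,0,0],[0.02,0,0,0,0,0],[0.02,0,0,0,0,0],[0.015,0,0,0,0,0],[0,0,0,0,0,0],[0,0,0,0,0,0]]'
python3 - <<'E'
from h import *
go((.5895,.0705),.2190,76.3)
P=cloud(dict(np.load('top1.npz')));q=P[150:260,340:440].reshape(-1,3);q=q[(q[:,2]>.2)&(q[:,2]<.47)]
for a in(.5,.54,.56,.58,.6): 
    w=q[(q[:,0]>a)]; print('arm x>',a,len(w),w[:,2].max() if len(w) else 0, w[:,0].max() if len(w) else 0)
P=cloud(dict(np.load('side0.npz')));q=P.reshape(-1,3);q=q[(q[:,2]>.3)&(q[:,0]>.55)&(q[:,0]<.72)&(q[:,1]<.4)&(q[:,1]>-.3)]
print('shelf low',np.percentile(q[:,2],[0,1,5,50]),q[:,0].min())
E
```

```text
time_s: 7.35
eef_pos: [0.5533, -0.0788, 0.2217]
tool_rot: [0.786, 0.618, -0.0, 0.0]
wrist_force: [-0.3, -0.2, -2.7]
opening: 0.0139
finger_force: 30.0
t 7.35 pos [ 0.5533 -0.0788  0.2217] yaw 76.35 tilt 0.01 tool delta [ 0.1536 -0.      0.0026] F [-0.3 -0.2 -2.7] op 0.013945912213049296 turn z 0.05065048304403774
arm x> 0.5 4416 0.46996455888201805 0.6100365231655773
arm x> 0.54 2602 0.46996455888201805 0.6100365231655773
arm x> 0.56 1442 0.46996455888201805 0.6100365231655773
arm x> 0.58 469 0.46996455888201805 0.6100365231655773
arm x> 0.6 68 0.46996455888201805 0.6100365231655773
shelf low [0.45998631 0.46484679 0.46809407 0.49527244] 0.5919899196959713
```

```bash
python3 - <<'E'
from h import *
P=cloud(dict(np.load('top1.npz')))
for v in(185,196,200,205,215,225,240,255,270): print(v,P[v,[365,385,400,425]].round(3)[:,[0,2]].tolist())
c=look('side','side1');
E
```

```text
185 [[0.7, -0.001], [0.702, -0.008], [0.691, 0.041], [0.702, -0.004]]
196 [[0.6, 0.378], [0.675, -0.001], [0.666, 0.042], [0.675, -0.0]]
200 [[0.593, 0.385], [0.634, 0.163], [0.661, 0.025], [0.665, 0.001]]
205 [[0.583, 0.398], [0.587, 0.377], [0.625, 0.161], [0.654, 0.001]]
215 [[0.565, 0.419], [0.57, 0.389], [0.571, 0.384], [0.573, 0.371]]
225 [[0.549, 0.434], [0.555, 0.392], [0.556, 0.39], [0.558, 0.375]]
240 [[0.534, 0.378], [0.534, 0.385], [0.534, 0.391], [0.532, 0.415]]
255 [[0.506, 0.477], [0.513, 0.367], [0.513, 0.373], [0.508, 0.451]]
270 [[0.486, 0.514], [0.486, 0.512], [0.487, 0.5], [0.488, 0.477]]
```

View pics/side1.png

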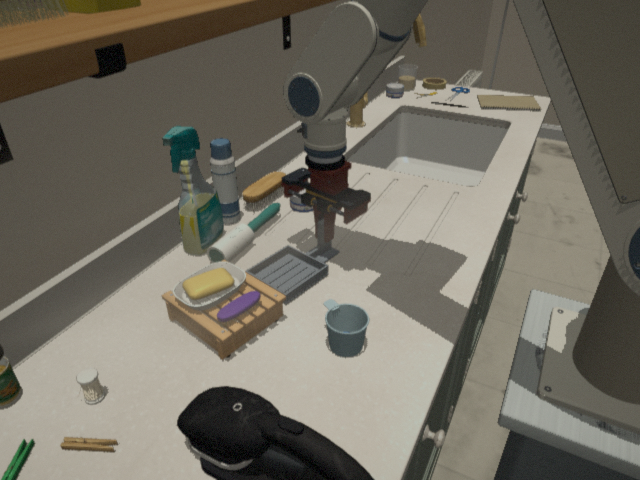

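Side view: the pan at (288,275) is lined up with the mouth at (282,290), the cup is clear, and the arm will pass about 25 mm below the shelf. Sliding in.

```bash
python3 -m creep '[[0.008,0,0,0,0,0],[0.01,0,0,0,0,0],[0.01,0,0,0,0,0],[0.01,0,0,0,0,0],[0.01,0,0,0,0,0],[0.01,0,0,0,0,0],[0.01,0,0,0,0,0],[0.01,0,0,0,0,0],[0.01,0,0,0,0,0],[0.01,0,0,0,0,0],[0.01,0,0,0,0,0],[0.01,0,0.001,0,0,0],[0.007,0,0.001,0,0,0],[0.005,0,0.0005,0,0,0],[0,0,0,0,0,0],[0,0,0,0,0,0]]'
python3 - <<'E'
from h import *
go((.5895,.0705),.2190,76.3)
look('side','side2')
E
```

```text
time_s: 9.0
eef_pos: [0.5839, 0.0468, 0.2191]
tool_rot: [0.787, 0.618, -0.0, -0.0]
wrist_force: [0.1, 0.1, -2.3]
opening: 0.0139
finger_force: 30.0
t 9.0 pos [0.5839 0.0468 0.2191] yaw 76.27 tilt 0.01 tool delta [ 0.0244 -0.0002  0.0001] F [ 0.1  0.1 -2.3] op 0.013922307519364902 turn z -0.029131406782767044
```

View pics/side2.png

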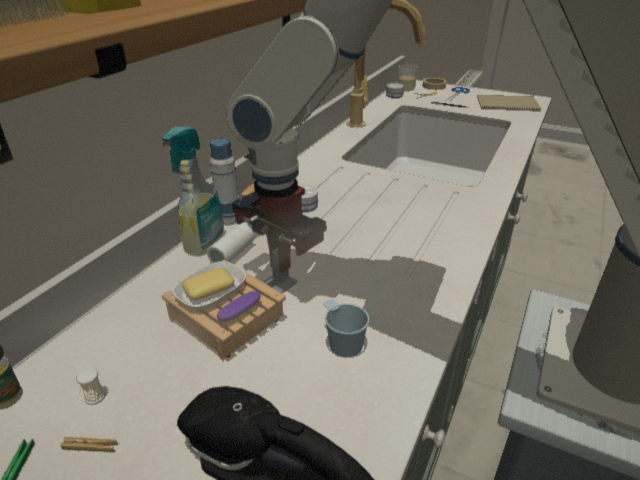

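The pan is under the slats with no contact, and the fin at (280,260) is outside. I'll push in the last 24 mm gently.

```bash
python3 -m creep '[[0.006,0,0.0005,0,0,0],[0.006,0,0.0005,0,0,0],[0.005,0,0,0,0,0],[0.003,0,0,0,0,0],[0.002,0,0,0,0,0],[0.002,0,0,0,0,0],[0,0,0,0,0,0],[0,0,0,0,0,0]]'
python3 -c "
from h import *
go((.5895,.0705),.2180,76.3)"
```

```text
time_s: 9.85
eef_pos: [0.5896, 0.0694, 0.2186]
tool_rot: [0.787, 0.618, -0.0, 0.0]
wrist_force: [-2.0, -7.9, 6.9]
opening: 0.0138
finger_force: 30.0
t 9.85 pos [0.5896 0.0694 0.2186] yaw 76.27 tilt 0.07 tool delta [ 0.0011 -0.0004  0.0006] F [-2.  -7.9  6.9] op 0.013783846447838751 turn z -0.029052909163326035
```

It is touching the back board (8 N) and the worktop. Releasing and rising.

```bash
python3 -m creep '[[0,0,0,0,0,0],[0,0,0,0,0,0],[0,0,0,0,0,0],[0,0,0,0,0,0],[0,0,0,0,0,0],[0,0,0,0,0,0],[0,0,0,0,0,0],[0,0,0,0,0,0]]' 1
python3 -m creep '[[-0.01,0,0,0,0,0],[-0.02,0.008,-0.004,0,0,0],[-0.02,0.02,0,0,0,0],[0,0,0,0,0,0]]' >/dev/null 2>&1 && echo moved
python3 - <<'E'
from h import *
go((.5895,.0705))
E
```

```text
time_s: 10.65
eef_pos: [0.5897, 0.0702, 0.2182]
tool_rot: [0.787, 0.617, -0.0, -0.0]
wrist_force: [0.1, 0.6, -1.0]
opening: 0.0743
finger_force: 0.0
moved
t 11.05 pos [0.6062 0.0122 0.2226] yaw 76.12 tilt 0.13 tool delta [ 0.0525 -0.0302 -0.0001] F [ 0.2  0.7 -0. ] op 0.08805800485319076 turn z None
```

```bash
python3 -m creep '[[-0.03,0,0,0,0,0],[-0.04,-0.02,-0.01,0,0,0],[-0.04,-0.02,-0.01,0,0,0],[-0.04,-0.02,0,0,0,0],[-0.04,-0.02,0,0,0,0],[0,0,0,0,0,0],[0,0,0,0,0,0]]'
python3 - <<'E'
from h import *
c=look('top','top3'); P=cloud(c); z=P[...,2]
b=(c['range_z']>0)&(P[...,0]>.5)&(P[...,0]<.68)&(P[...,1]>.0)&(P[...,1]<.13)
def r(m):
    n,l,s,_=cv2.connectedComponentsWithStats(m.astype(np.uint8)); i=1+np.argmax(s[1:,4]); q=P[l==i]; t=cv2.minAreaRect((q[:,:2]*1000).astype(np.float32)); print(len(q),t,np.percentile(q[:,2],[5,95])); return np.array(t[0])
f=r(b&(z>.062)&(z<.1)); a=np.radians(76.3); d=f-[616,181.5]
print('fin in stand',d@[np.cos(a),np.sin(a)],d@[-np.sin(a),np.cos(a)],'want -114,0')
E
```

```text
time_s: 11.75
eef_pos: [0.4815, -0.1512, 0.2423]
tool_rot: [0.787, 0.617, 0.0, -0.0]
wrist_force: [-0.4, -0.0, 1.2]
opening: 0.0879
finger_force: 0.0
112 ((590.1373901367188, 69.02686309814453), (33.77334976196289, 14.218634605407715), 75.33102416992188) [0.06966886 0.08372929]
fin in stand -115.39842975281037 -1.5111333725066378 want -114,0
```

View pics/top3.png

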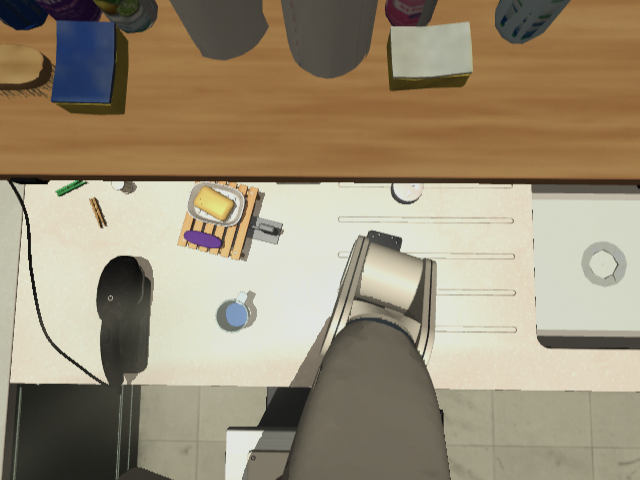

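The tray is home: the fin at (267,230) is outside the stand, and the soap dish, brush, cup and pot are where they were. The arm is clear.

```bash
python3 -c "
from rig import env
print(env.sign_off())"
```

```text
the job is handed in; nothing more can be done
None
```

The tray is under the stand against the back board (fin within about 2 mm of its home position), released with the arm clear and the other things unmoved as far as the last picture shows; the job is handed in, but no verdict came back.

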